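Clamp a glued-up block in the lever press

ROBOT

A 6-joint arm with a two-finger parallel gripper is mounted at the origin on the work surface. World frame = base frame: x ahead of the robot, y to its left, z up, the work surface at z = 0. Lengths are in m, angles in rad, forces in N, time in s.
With the tool pointing down it reaches from about 0.35 to 0.85 m from the base axis. Payload 8.1 kg.
Tool frame: the origin (TCP) lies at the very end of the fingers, on their centre line; the grasp point (between the pads) lies 19 mm behind it; z points along the fingers, x is the direction in which the jaws open and shut, and the axes are right-handed (so a half turn about z gives the same grasp; the last joint's range is limited). The gripper opens to 93 mm and grips with 3 to 60 N. Pads are 15 mm wide; open, the fingers measure 128 mm over their backs; the gripper's body (75 mm by 188 mm) begins 65 mm behind the grasp point.
Start: joints at [-1.268, 0.13, 1.488, -0, 1.523, -0.085], TCP at [0.227, -0.555, 0.219] pointing down, gripper open.
Joint ranges: [-2.96, 2.96], [-0.89, 2.26], [0.02, 2.5], [-1.34, 4.48], [0, 2.73], [-2.66, 2.66]. Speed limits (rad/s): [2.39, 2.39, 2.79, 3.14, 3.14, 3.14].

INTERFACE

Orientations are given as a rotation vector (axis times angle).
In Python, from plant import robot gives the robot as it stands. The module is installed in compiled form; this text tells all that it offers.
- The arm moves only by the tool jog_arm, never from a script. Its argument "commands" is one flat list of numbers, 5 for each row, row after row: the gripper's target within -1 to 1 (shut at 1, half-way at 0, fully open at -1), then the shift along the tool's x, y, z in m, then the turn about the tool's z in degrees. A call has 1 to 20 rows; each row shifts and turns the commanded pose from where the row before left it, along the tool's axes as they then stand; what a row does not reach is not made up. A row lasts 1/12 s, in which the tool goes at most 41.7 mm and 7.16 degrees, less where a joint would pass 70% of its speed; a pose out of reach is approached as far as the arm can. A call is refused whole if a number of a shift passes 0.0417 or a number of a turn 7.16, either way. A call with a gripper value outside its range is refused whole. The fingers move at their own pace and stop on an object; "grip_force" is the grip in N (left out, the last holds). Time passes only in rows, so rows that do not move let the fingers close. It gives the time, the measured TCP pose, the force and the opening at its end, in the units of the state.
- robot.read_state(): the state, without advancing time (a new reading comes with each control period).
- robot.read_camera(name): name is "scene" or "top" or "wrist"; returns a dict with "img" (384x512x3 uint8, blue, green, red), "vfov" (degrees; the focal length in pixels is half the picture's height over the tangent of half this angle, whatever the lens; pixels are square), "cx", "cy" (the principal point, pixels), "k1" (the pictures are not rectified: a ray, as slopes to the right and down, at radius r is drawn at 1 + k1 r^2 times it, then the intrinsics apply), "extrinsics" (4x4, takes a point from world to camera coordinates). Camera axes: x right, y down, z forward; pixel columns grow to the right and rows downward; lengths in m; the calibration is good to about 2 mm. A picture is of the moment at which its call begins. There is no depth.
- robot.close_job(): hands the job in, once; it reports no verdict.
Trained networks look in a picture, given as the dict that the camera call returned (one of the last four; its "shot" number tells which), for a name from the list of things; names that differ only in an ending like _2 or _b are one class to them, and where a whole thing is asked for, a point or a joint stands for the part that bears it (a point fixed in the world has none). Each returns a list of dicts, best first, with "score" (0 to 1); they miss things now and then, are a little off and sometimes report something else, mostly with a low value. They report only what shows in the picture. A call takes as long as a camera call. They do not tell look-alikes from the thing itself.
- robot.recognise(thing, picture): "box" ([centre column, centre row, width, height] as shares, 0 to 1, of the picture: columns of its width, rows of its height, round what is visible of it).
- robot.pinpoint(thing, picture): "position" ([row, column] as shares, 0 to 1, of the picture: columns of its width, rows of its height: a listed point, or the origin of a listed thing).
The state is a dict: "t": time; "q": joint angles; "dq": joint speeds; "joint_torque": joint torques, N m; "tool_pos": TCP position; "orientation": TCP orientation; "force": force on the tool from outside, world axes, zero at the start; "wrist_torque": the same for the moment, N m; "opening": finger opening in m.
Only numpy, scipy, OpenCV 4.12 (cv2) and the standard library are available. Lean on these libraries where they do the work, as an engineer would, in place of code of your own. Each camera call takes 0.05 s, during which the arm holds its last target.

TASK

Slide the two-layer wooden block along the channel of the green bench press, under the ram, until its far end is against the column. Then flip the yellow safety catch by its red knob right over to the other side, out of the lever's way, then pull the lever by its black grip all the way towards the front of the press so that the ram's pad presses on the block, and finish while still holding it pulled there. Leave the glue bottle, the try square and the offcut where they are.

Things in the scene. Friction and masses are not known exactly. Their poses are not given: they have to be found in the camera images.
- press: Green bench press, fixed. Origin on the table under its bed; x from the open front to the column at the back, y to the left, z up (all sizes in mm). Bed: x -160 to 140, y -65 to 65, top at z 20. On it two steel rails, 12 high, 12 thick, inner faces at y +-24.5, x -150 to 85, form the channel. Column: x 85 to 130, |y| under 30
- stop (a point): Foot of the column's front face, at press x 85, y 0, z 20 mm: the stop for the block's far end
- head (a point): Lower front edge of the press's overhanging head, at press x 15, y 0, z 105 mm. Head: x 15 to 130, |y| under 30, z 105 to 139 mm; the ram comes out of its underside. On top stand two thin posts for the catch at x 15 to 29: hinge post at y 35, up to z 205; rest post at y -30, up to z 187. Lever cheeks: x 42 to 78, |y| under 25, up to z 172 mm
- block: Workpiece: wooden block 140 x 45 x 35 mm (x, y, z), lower half lighter, upper half dark, 110 to 230 g. Origin: centre of its underside, x along the channel. Lies on the bed between the rails with 2 mm play a side, far end 40 to 75 mm short of the column. When home its origin is at press x 15 and 70 mm stick out before the head. Push its near end or grip it across y above the rails
- pad: Black rubber pad under the ram, 36 mm across, 12 mm thick; origin at the centre of its underside, at press x 45, y 0, z 82 mm when raised, 27 mm above the block's top. The lever drives the ram down 35 mm per rad: the pad meets the block at a lever value of about 0.77, from there a spring of about 1500 N/m in the ram loads it
- catch (a joint): Safety catch, rad: 0 = lying level across the press, its tongue in front of the lever, which it stops after about 0.1 rad; grows as the knob is lifted up and over to the left (+y); 2.75 = stop on the left. Light and loose: let go below about 1.6 it falls back to 0, beyond that it falls on by itself to 2.75
- catch_hinge (a point): Fixed hinge of the catch, at press x 15, y +35, z 195 mm; the catch turns about the press x axis through this point
- knob (a point): Red ball, 24 mm across, at the catch's free end; origin at its centre, 100 mm from the hinge line. At catch value c it is at press x 15, y 35 - 100 cos c, z 195 + 100 sin c (mm). The yellow bar that carries it is 8 mm thick in x and 10 mm high
- lever (a joint): Pull lever, rad: 0 = at rest, leaning 0.4 rad back (+x); grows as the grip is pulled to the press's front (-x); stop at 1.1, leaning 0.7 rad forward. A spring returns it to 0 when let go; at the grip it takes about 2 N at first, 5 N when the pad meets the block, about 10 N at the stop
- lever_pivot (a point): Fixed pivot of the lever, at press x 60, y 0, z 155 mm; the lever turns about the press y axis through this point
- grip: Black round hand grip of the lever, a sleeve free to turn on its own axis, 20 mm thick, 80 mm long, along the press y axis; origin at its middle, 125 mm from the pivot line, at press y -55 mm (the lever's 14 mm steel rod stands at y 0). At lever value v it is at press x 60 + 125 sin(0.4 - v), z 155 + 125 cos(0.4 - v) (mm)
- glue: White closed glue bottle with a red cap, 52 mm across, 130 mm high, standing left of the press; origin under its middle. Bystander
- square: Try square lying flat right of the press: dark wooden stock 18 x 100 x 22 mm (origin under its middle) with a steel blade 110 mm long on its +x side. Bystander
- offcut: Plywood offcut 50 x 70 x 30 mm right of the press, towards the back; origin under its middle. Bystander
There are look-alikes about, which are no part of the job. Of the things shaped like the block, the wooden one is meant.

How it is judged:
On the way, in this order (a step that is already met when the one before it is completed fails the run):
1. the block is slid home against the column, flat in the channel, with the catch still closed (x of block in the frame of press above 0.01 m and z of block in the frame of press below 0.024 m and value of joint catch below 0.3 rad), for 0.2 s.
2. the catch is flipped right over while the lever is still at rest (value of joint catch above 2.3 rad and value of joint lever below 0.3 rad), for 0.2 s.
At the end, for the whole second after the job is handed in: Held through the last second: the block lies flat in the channel within 6 mm of the column, the catch is flipped over (above 2.3 rad), the robot holds the lever by its grip (contact above 1.5 N) at more than 0.95 rad of its 1.1, and the pad presses on the block with more than 5 N (x of block in the frame of press above 0.009 m and z of block in the frame of press below 0.024 m and angle between the x axis of block and the x axis of press, either way round below 0.06 rad and value of joint catch above 2.3 rad and value of joint lever above 0.95 rad and contact force between pad and block above 5 N and contact force between any of the fingers, the arm and grip above 1.5 N); the arm keeps its last pose, push and grip.
It fails at once if the glue bottle is shifted by more than 25 mm or tipped (distance of glue from where it was at the start of the episode above 0.025 m or angle between glue's own z axis and vertical above 0.3 rad).
It fails at once if the try square is shifted by more than 25 mm (distance of square from where it was at the start of the episode above 0.025 m).
It fails at once if the offcut is shifted by more than 25 mm (distance of offcut from where it was at the start of the episode above 0.025 m).
It also fails if it takes over 64 s, if anything falls off the work surface, if the arm or the gripper's body presses on something with over 40 N, if the wrist force passes 120 N, or if a joint passes its speed limit or range.

## Working session

There is one attempt and no reset: what is moved stays moved. The work goes in short steps, Python scripts to look and compute and a tool call to move; the robot and the scene stay as the last step left them, time stands still between calls to the robot, and variables do not carry over. Pictures are saved under pics/ and viewed, and the job is handed in when it is done.

Besides the shell and the picture viewer there is one more tool, called after ">>>" by a JSON object that holds its "api" and its "payload", one argument or row to a line. jog_arm: Moves the arm, as the interface text tells. Its arguments: {"type":"object","properties":{"commands":{"type":"array"},"grip_force":{"type":"number"}},"required":["commands"]}

```bash
mkdir -p pics; ls; python3 - <<'E'
from plant import robot
import cv2,numpy as np
s=robot.read_state();print({k:np.round(v,3) for k,v in s.items()})
for n in ["scene","top","wrist"]:
    p=robot.read_camera(n);cv2.imwrite(f"pics/{n}0.png",p["img"]);print(n,p["vfov"],p["cx"],p["cy"],p["k1"]);print(np.round(p["extrinsics"],4).tolist())
    for th in ["press","stop","head","block","pad","catch_hinge","knob","lever_pivot","grip","glue","square","offcut"]:
        print(th,[(round(d["position"][1]*512,1),round(d["position"][0]*384,1),round(d["score"],2)) for d in robot.pinpoint(th,p)[:3]])
E
```

```text
pics
{'t': np.float64(0.0), 'q': array([-1.268,  0.131,  1.489,  0.   ,  1.523, -0.085]), 'dq': array([ 0.   ,  0.001,  0.001, -0.   ,  0.001,  0.001]), 'joint_torque': array([-0.0000e+00, -5.5983e+01, -4.9177e+01,  7.7000e-02,  3.5000e-02,
       -0.0000e+00]), 'tool_pos': array([ 0.227, -0.555,  0.218]), 'orientation': array([-2.607e+00,  1.751e+00,  2.000e-03]), 'force': array([ 0.624, -1.043,  0.746]), 'wrist_torque': array([ 0.02 , -0.028, -0.032]), 'opening': np.float64(0.093)}
scene 51.85545422479565 260.7198125876427 195.28235573760244 0.03128977961545086
[[0.6291, 0.7773, 0.0037, -0.3676], [0.6246, -0.5027, -0.5977, -0.2513], [-0.4627, 0.3783, -0.8017, 1.459], [0.0, 0.0, 0.0, 1.0]]
press [(261.5, 222.9, 0.8), (246.7, 286.2, 0.32)]
stop [(286.9, 231.9, 0.6)]
head [(269.6, 204.5, 0.74), (247.6, 284.1, 0.17)]
block [(326.1, 202.2, 0.74), (178.5, 315.6, 0.72), (172.7, 210.2, 0.62)]
pad []
catch_hinge [(277.6, 176.4, 0.97)]
knob [(251.3, 200.0, 0.8), (286.7, 233.1, 0.56)]
lever_pivot [(284.1, 202.3, 0.65)]
grip [(285.4, 203.7, 0.69)]
glue [(289.7, 173.0, 0.76), (281.6, 202.8, 0.6
[... 298 characters left out ...]

stop [(244.2, 166.4, 0.92)]
head [(251.3, 189.7, 0.95)]
block [(258.5, 210.2, 0.89), (182.0, 175.7, 0.89), (370.8, 167.1, 0.83)]
pad []
catch_hinge [(233.8, 187.2, 0.79)]
knob [(275.0, 177.7, 0.55)]
lever_pivot [(244.6, 167.2, 0.92)]
grip [(262.0, 138.9, 0.74)]
glue [(186.5, 227.7, 0.53)]
square [(332.5, 206.6, 0.7), (249.9, 189.7, 0.25)]
offcut [(305.7, 150.8, 0.95)]
wrist 62.19306238360452 251.45488296377445 185.4579841146729 -0.062047229736001644
[[0.3787, -0.9255, 0.0001, -0.601], [-0.8873, -0.363, 0.2845, -0.0335], [-0.2632, -0.1079, -0.9587, 0.3906], [0.0, 0.0, 0.0, 1.0]]
press []
stop []
head []
block []
pad []
catch_hinge []
knob []
lever_pivot []
grip []
glue []
square []
offcut []
```

```bash
python3 - <<'E'
import cv2
for n in ["scene","top"]:
    i=cv2.imread(f"pics/{n}0.png")[100:340,120:420]
    cv2.imwrite(f"pics/{n}0b.png",cv2.resize(i,(750,600),interpolation=cv2.INTER_CUBIC))
E
```

```text
(no output)
```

View pics/scene0b.png

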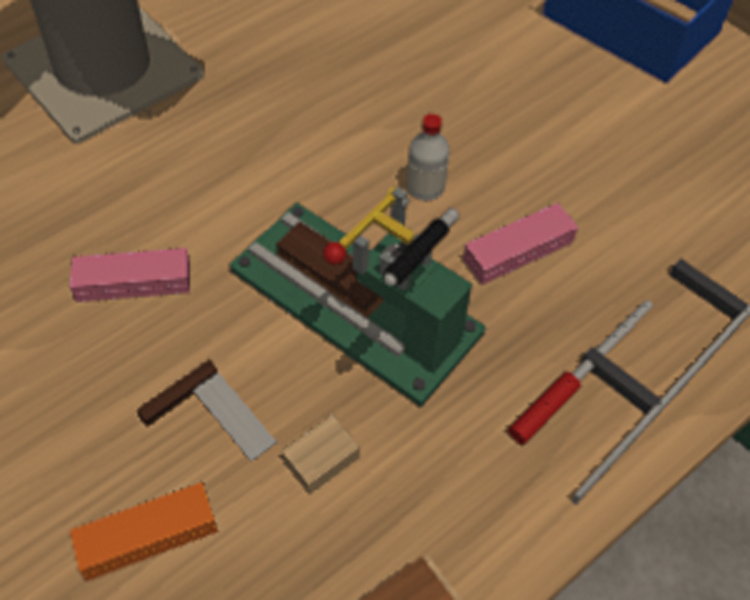

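View pics/top0b.png

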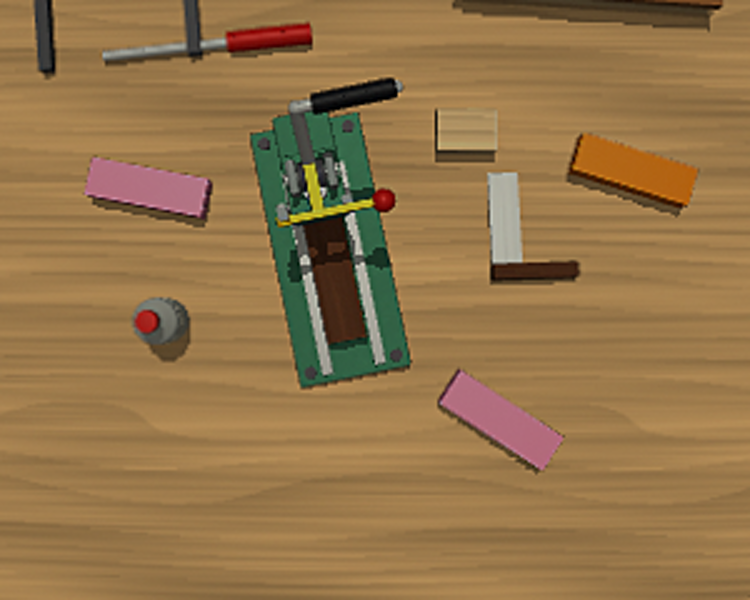

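```bash
cat > h.py <<'E'
import cv2,numpy as np
from scipy.optimize import least_squares
def proj(p,P):
    P=np.atleast_2d(P).astype(float);E=np.array(p["extrinsics"]);c=P@E[:3,:3].T+E[:3,3]
    s=c[:,:2]/c[:,2:];r2=(s**2).sum(1,keepdims=True);s=s*(1+p["k1"]*r2)
    f=p["img"].shape[0]/2/np.tan(np.radians(p["vfov"])/2)
    return s*f+[p["cx"],p["cy"]]
def T(pose,P):
    P=np.atleast_2d(P)/1000.;x,y,a=pose;c,s=np.cos(a),np.sin(a)
    return P@np.array([[c,-s,0],[s,c,0],[0,0,1]]).T+[x,y,0]
def knob(c): return [15,35-100*np.cos(c),195+100*np.sin(c)]
def grip(v): return [60+125*np.sin(.4-v),-55,155+125*np.cos(.4-v)]
E
python3 - <<'E'
from h import *
from plant import robot
import pickle
PTS=dict(stop=[85,0,20],head=[15,0,105],catch_hinge=[15,35,195],knob=knob(0),lever_pivot=[60,0,155],grip=grip(0),press=[0,0,0])
obs=[];pics={}
for n in ["scene","top"]:
    p=robot.read_camera(n);pics[n]=p
    for k,P in PTS.items():
        for d in robot.pinpoint(k,p)[:1]: obs.append((n,k,P,np.array([d["position"][1]*512,d["position"][0]*384]),1.))
for c,P in zip([(302,388),(410,366),(250,133),(358,113)],[(-160,65,10),(-160,-65,10),(140,65,15),(140,-65,20)]):
    obs.append(("top","c",P,np.array([120+c[0]/2.5,100+c[1]/2.5]),1.))
for c,P in zip([(231,265),(421,400),(484,327),(296,206)],[(-160,-65,20),(140,-65,20),(140,65,20),(-160,65,20)]):
    obs.append(("scene","c",P,np.array([120+c[0]/2.5,100+c[1]/2.5]),1.))
f=lambda q:np.concatenate([(proj(pics[n],T(q,P))[0]-u)*w for n,k,P,u,w in obs])
r=least_squares(f,[.56,0,.15],loss="soft_l1",f_scale=1.5);print(r.x)
for (n,k,P,u,w),e in zip(obs,f(r.x).reshape(-1,2)):print(n,k,e.round(1))
np.save("pose.npy",r.x)
for n,p in pics.items():
    im=cv2.resize(p["img"],None,fx=4,fy=4,interpolation=cv2.INTER_CUBIC)
    def ln(a,b,c=(255,255,0)):
        q=(proj(p,T(r.x,np.array([a,b])))*4+1.5).astype(int);cv2.line(im,tuple(map(int,q[0])),tuple(map(int,q[1])),c,1)
    B=[(-160,-65,20),(140,-65,20),(140,65,20),(-160,65,20)]
    for i in range(4):ln(B[i],B[(i+1)%4])
    for y in(-24.5,24.5):ln((-150,y,32),(85,y,32),(0,0,255))
    ln((15,35,195),knob(0),(255,0,255));ln((60,0,155),(60+125*np.sin(.4),0,155+125*np.cos(.4)),(255,0,255));g=grip(0);ln((g[0],-15,g[2]),(g[0],-95,g[2]),(255,255,255))
    for z in(105,139):
        H=[(15,-30,z),(130,-30,z),(130,30,z),(15,30,z)]
        for i in range(4):ln(H[i],H[(i+1)%4],(0,255,255))
    c=proj(p,T(r.x,[0,0,60]))[0]*4
    im=im[int(c[1])-300:int(c[1])+300,int(c[0])-350:int(c[0])+350];cv2.imwrite(f"pics/fit_{n}.png",im)
E
```

```text
[0.56088636 0.0321736  0.20851671]
scene stop [-1.2  2.2]
scene head [-2.   1.2]
scene catch_hinge [-0.3 -0.9]
scene knob [-0.6  0.4]
scene lever_pivot [-1.   3.2]
scene grip [ 0.2 -0.2]
scene press [-26.   51.9]
top stop [ 0.1 -3.5]
top head [-5.7 -3.3]
top catch_hinge [1.4 2. ]
top knob [-1.5  0.1]
top lever_pivot [-2.4  2. ]
top grip [2.  0.2]
top press [-0.3 -0.4]
top c [-1.3 -0.6]
top c [-0.4 -1.1]
top c [-1.4  0.3]
top c [-1.1 -1.2]
scene c [-1.6 -1. ]
scene c [0.1 0. ]
scene c [ 1.  -1.3]
scene c [-0.1 -2.7]
```

View pics/fit_scene.png

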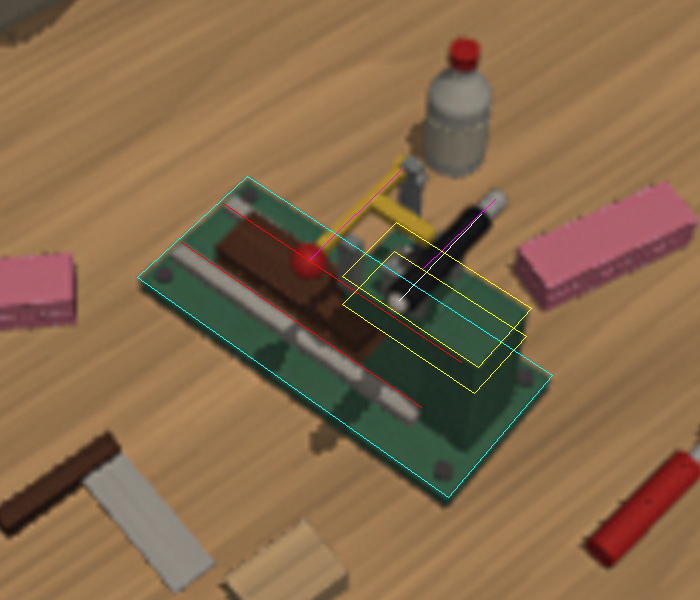

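View pics/fit_top.png

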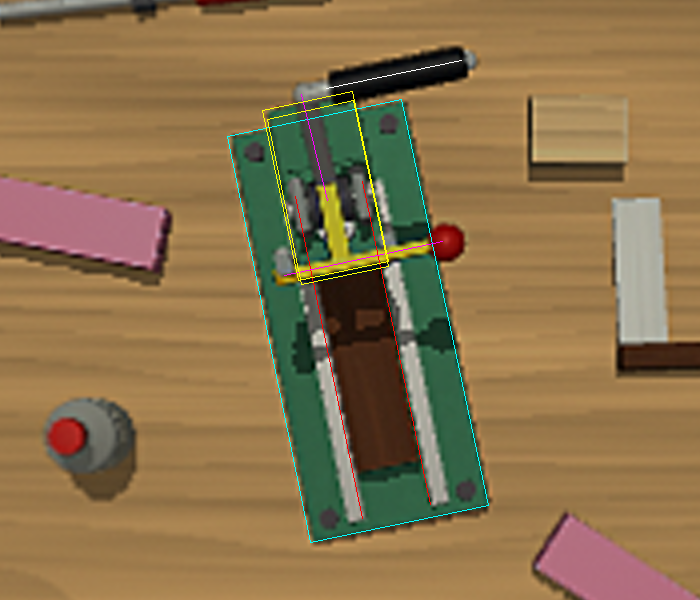

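```bash
cat >> h.py <<'E'
def unproj(p,uv,z):
    f=lambda X: proj(p,[X[0],X[1],z])[0]-uv
    return least_squares(f,[.56,0.]).x
def inv(pose,xy):
    x,y,a=pose;c,s=np.cos(a),np.sin(a);d=np.array(xy)-[x,y];return np.array([c*d[0]+s*d[1],-s*d[0]+c*d[1]])*1000
E
python3 - <<'E'
from h import *
from plant import robot
q=np.load("pose.npy");p=robot.read_camera("top")
c=(proj(p,T(q,[0,0,60]))[0]*4).astype(int)-[350,300]
for a in [(361,473),(416,462),(388,467)]:
    u=(np.array(a)+c-1.5)/4;print(inv(q,unproj(p,u,.055)).round(1))
p2=robot.read_camera("scene");c=(proj(p2,T(q,[0,0,60]))[0]*4).astype(int)-[350,300]
for a in [(217,247),(249,213)]:
    u=(np.array(a)+c-1.5)/4;print("scene",inv(q,unproj(p2,u,.055)).round(1))
for a,d in (("glue",p),("offcut",p),("square",p)):
    for o in robot.pinpoint(a,d)[:1]: print(a,inv(q,unproj(d,np.array([o["position"][1]*512,o["position"][0]*384]),0)).round(0))
for P in [(-150,0,36),(15,-65,190),(108,-55,251)]: print(P,T(q,P).round(4))
s=robot.read_state();print(s["tool_pos"])
cv2.imwrite("pics/w.png",robot.read_camera("wrist")["img"])
E
```

```text
[-117.6   18.3]
[-118.   -20.7]
[-117.4   -0.9]
scene [-113.2  -22.2]
scene [-115.8   17.8]
glue [-40. 207.]
offcut [  85. -192.]
square [ -80. -230.]
(-150, 0, 36) [[0.4141 0.0011 0.036 ]]
(15, -65, 190) [[ 0.589  -0.0283  0.19  ]]
(108, -55, 251) [[0.6779 0.0007 0.251 ]]
[ 0.2269096  -0.55544365  0.2186407 ]
```

View pics/w.png

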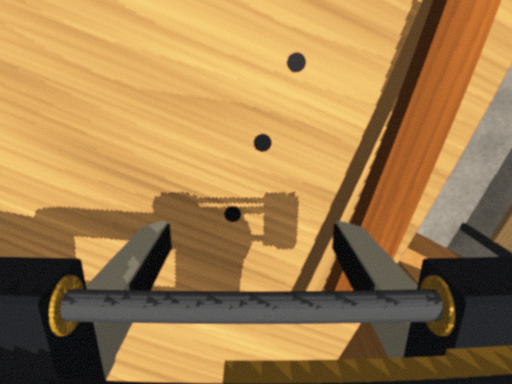

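View pics/top0.png

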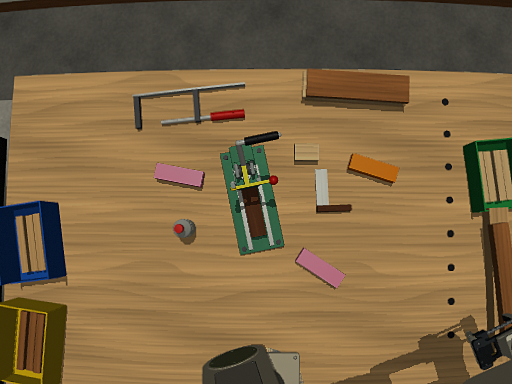

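View pics/scene0.png

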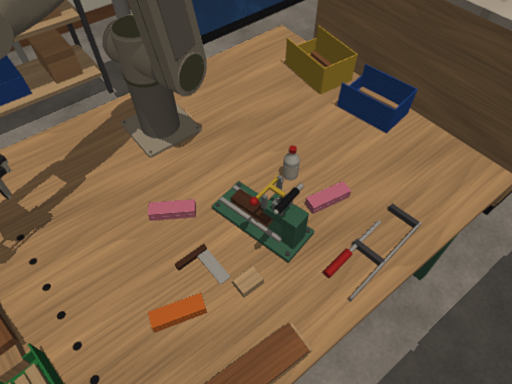

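>>> {"api": "jog_arm", "payload": {
  "commands": [1,-0.0277,-0.024,0,0,1,-0.0277,-0.024,0,0,1,-0.0277,-0.024,0,0,1,-0.0277,-0.024,0,0,1,-0.0277,-0.024,0,0,1,-0.0277,-0.024,0,0,1,-0.0277,-0.024,0,0,1,-0.0277,-0.024,0,0,1,-0.0277,-0.024,0,0,1,-0.0277,-0.024,0,0,1,-0.0277,-0.024,0,0,1,-0.0277,-0.024,0,0,1,-0.0277,-0.024,0,0,1,-0.0277,-0.024,0,0,1,-0.0277,-0.024,0,0,1,-0.0277,-0.024,0,0],
  "grip_force": 20
}}

```text
t: 4.38
tool_pos: [0.4151, 0.0019, 0.219]
orientation: [-2.607, 1.751, -0.002]
force: [1.3, -0.5, 0.3]
opening: 0.0006
```

>>> {"api": "jog_arm", "payload": {
  "commands": [1,0,0,0,-7.1,1,0,0,0,-7.1,1,0,0,0,-7.1,1,0,0,0,-7.1,1,0,0,0,-7.1,1,0,0,0,-7.1,1,0,0,0,-7.1,1,0,0,0,-7.1,1,0,0,0,-7.1,1,0,0,0,-7.1,1,0,0,0,-7.1,1,0,0,0,-7.1]
}}

```text
t: 5.38
tool_pos: [0.4148, 0.0001, 0.2188]
orientation: [3.104, 0.485, 0.0]
force: [0.3, -0.8, 0.2]
opening: 0.0006
```

>>> {"api": "jog_arm", "payload": {
  "commands": [1,0,0,0,-7.1,1,0,0,0,-7.1,1,0,0,0,-7.1,1,0,0,0,-7.1,1,0,0,0,-7.1,1,0,0,0,-7.1,1,0,0,0,-7.1,1,0,0,0,-7.1,1,0,0,0,-7.1,1,0,0,0,-7.1,1,0,0,0,-7.1,1,0,0,0,-6]
}}

```text
t: 6.38
tool_pos: [0.4148, 0.0001, 0.2188]
orientation: [1.979, 2.439, 0.0]
force: [0.1, 0.2, -0.1]
opening: 0.0001
```

```bash
cat >> h.py <<'E'
def st(robot):
    from scipy.spatial.transform import Rotation as R
    s=robot.read_state();M=R.from_rotvec(s["orientation"]).as_matrix();return s,M
def go(robot,pose,tgt_mm,yaw_press_deg=None):
    """tool-frame shift to press-frame target, and turn"""
    s,M=st(robot);d=T(pose,tgt_mm)[0]-s["tool_pos"]
    yaw=np.degrees(np.arctan2(M[1,0],M[0,0])-pose[2])
    print("t",round(s["t"],2),"press now",np.r_[inv(pose,s["tool_pos"][:2]),s["tool_pos"][2]*1e3].round(1),"yaw",round(yaw,2),"tilt",np.round(M[:2,2],4),"shift",(M.T@d).round(4),"F",np.round(s["force"],1),"open",round(float(s["opening"]),4),"q6",round(s["q"][5],2))
    if yaw_press_deg is not None: print("turn",round((yaw-yaw_press_deg+180)%360-180,2))
E
python3 - <<'E'
from h import *
from plant import robot
q=np.load("pose.npy");go(robot,q,[-150,0,40],90)
for n in ("wrist","top"):
    p=robot.read_camera(n);cv2.imwrite(f"pics/{n}1.png",p["img"])
    s=robot.read_state();print(proj(p,s["tool_pos"]))
E
```

```text
t 6.38 press now [-149.5   -1.2  218.8] yaw 89.94 tilt [ 0.0003 -0.    ] shift [ 0.0012 -0.0005  0.1788] F [ 0.1  0.2 -0.1] open 0.0001 q6 -1.9
turn -0.06
[[252.9212531  236.00784925]]
[[260.67640366 251.07759818]]
```

View pics/wrist1.png

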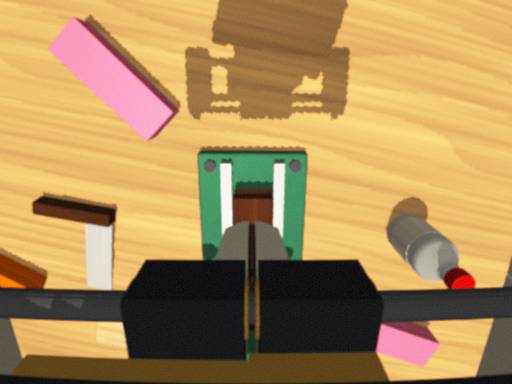

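View pics/top1.png

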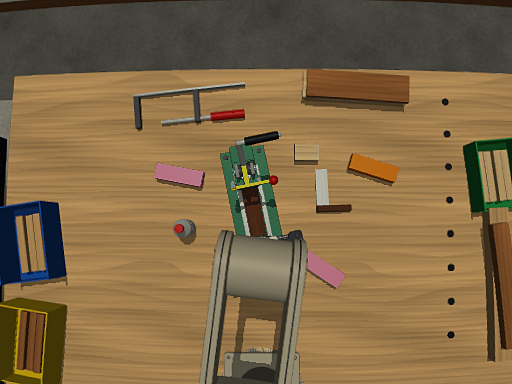

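```bash
python3 - <<'E'
from h import *
from plant import robot
q=np.load("pose.npy");p=robot.read_camera("wrist")
im=cv2.resize(p["img"][130:290,170:340],None,fx=4,fy=4,interpolation=cv2.INTER_CUBIC)
def ln(a,b,c=(255,255,0)):
    Q=((proj(p,T(q,np.array([a,b])))-[170,130])*4+1.5).astype(int);cv2.line(im,tuple(map(int,Q[0])),tuple(map(int,Q[1])),c,1)
ln((-160,-65,20),(-160,65,20));ln((-160,-65,20),(0,-65,20));ln((-160,65,20),(0,65,20))
for s in(-1,1):
  for y in (24.5,36.5): ln((-150,y*s,32),(0,y*s,32),(0,0,255))
ln((-117,-22.5,55),(-117,22.5,55),(255,0,255))
cv2.imwrite("pics/w1fit.png",im)
E
```

```text
(no output)
```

View pics/w1fit.png

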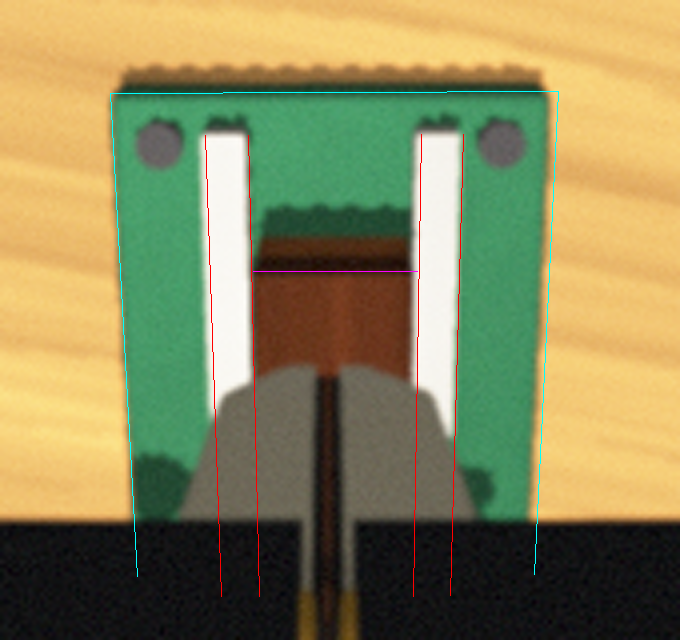

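>>> {"api": "jog_arm", "payload": {
  "commands": [1,0.001,0,0.022,0,1,0,0,0.022,0,1,0,0,0.022,0,1,0,0,0.022,0,1,0,0,0.022,0,1,0,0,0.022,0,1,0,0,0.022,0,1,0,0,0.015,0,1,0,0,0.01,0,1,0,0,0,0]
}}

```text
t: 7.37
tool_pos: [0.4128, 0.0012, 0.0375]
orientation: [-1.989, -2.428, 0.003]
force: [-0.7, 0.3, -0.4]
opening: 0.0005
```

>>> {"api": "jog_arm", "payload": {
  "commands": [1,0,0.008,0,0,1,0,0.008,0,0,1,0,0.006,0,0,1,0,0.005,0,0,1,0,0.005,0,0,1,0,0.005,0,0,1,0,0.005,0,0,1,0,0.005,0,0,1,0,0.005,0,0,1,0,0.005,0,0,1,0,0.005,0,0,1,0,0.005,0,0,1,0,0.005,0,0,1,0,0.004,0,0,1,0,0,0,0]
}}

```text
t: 8.62
tool_pos: [0.49, 0.0164, 0.0398]
orientation: [1.987, 2.433, 0.001]
force: [-0.1, 0.0, -0.0]
opening: 0.0008
```

```bash
python3 - <<'E'
from h import *
from plant import robot
q=np.load("pose.npy");go(robot,q,[-62,0,40],90)
E
```

```text
t 8.62 press now [-72.7  -0.8  39.8] yaw 89.58 tilt [0.0007 0.0001] shift [ 0.0009  0.0107 -0.0002] F [-0.1  0.  -0. ] open 0.0008 q6 -1.84
turn -0.42
```

>>> {"api": "jog_arm", "payload": {
  "commands": [1,0,0.003,0,0,1,0,0.003,0,0,1,0,0.0015,0,0,1,0,0,0,0]
}}

```text
t: 8.95
tool_pos: [0.4968, 0.0178, 0.0397]
orientation: [1.987, 2.433, 0.0]
force: [0.2, -0.8, -0.1]
opening: 0.0004
```

>>> {"api": "jog_arm", "payload": {
  "commands": [1,0,0.0015,0,0,1,0,0.0005,0,0,1,0,0,0,0]
}}

```text
t: 9.2
tool_pos: [0.4981, 0.018, 0.0396]
orientation: [-1.987, -2.433, 0.001]
force: [-2.9, -0.3, 1.1]
opening: 0.0006
```

```bash
python3 - <<'E'
from h import *
from plant import robot
q=np.load("pose.npy");go(robot,q,[-62,0,40],90)
E
```

```text
t 9.2 press now [-64.4  -0.8  39.6] yaw 89.57 tilt [-0.0007 -0.0001] shift [ 0.0008  0.0024 -0.0004] F [-2.9 -0.3  1.1] open 0.0006 q6 -1.84
turn -0.43
```

>>> {"api": "jog_arm", "payload": {
  "commands": [1,0,0.001,0,0,1,0,0,0,0]
}}

```text
t: 9.37
tool_pos: [0.4981, 0.0181, 0.0394]
orientation: [-1.986, -2.432, 0.003]
force: [-7.6, -1.4, 6.5]
opening: 0.0002
```

>>> {"api": "jog_arm", "payload": {
  "commands": [1,0,0.001,0,0,1,0,0,0,0]
}}

```text
t: 9.53
tool_pos: [0.4981, 0.0181, 0.0393]
orientation: [-1.985, -2.431, 0.006]
force: [-13.0, -3.1, 10.6]
opening: 0.0007
```

>>> {"api": "jog_arm", "payload": {
  "commands": [1,0,0.001,0,0,1,0,0,0,0]
}}

```text
t: 9.7
tool_pos: [0.4982, 0.0181, 0.0392]
orientation: [-1.984, -2.43, 0.008]
force: [-16.7, -4.0, 14.2]
opening: 0.0004
```

```bash
python3 - <<'E'
from h import *
from plant import robot
q=np.load("pose.npy");go(robot,q,[-62,0,40],90)
p=robot.read_camera("wrist");cv2.imwrite("pics/w2.png",p["img"])
E
```

```text
t 9.7 press now [-64.3  -0.8  39.2] yaw 89.58 tilt [-0.007  -0.0011] shift [ 0.0008  0.0023 -0.0009] F [-16.7  -4.   14.2] open 0.0004 q6 -1.84
turn -0.42
```

View pics/w2.png

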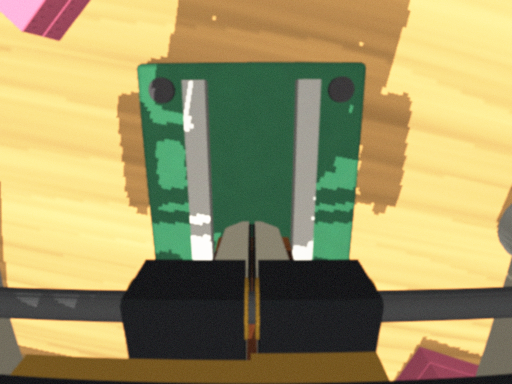

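>>> {"api": "jog_arm", "payload": {
  "commands": [1,0,-0.003,0,0,1,0,-0.005,0,0,1,0,-0.01,0,0,1,0,-0.02,0,0,1,0,-0.02,-0.01,0,1,0,-0.02,-0.03,0,1,0,0,-0.04,0,1,0,0,-0.04,7,1,0,0,-0.04,7,1,0,0,-0.04,7,1,0,0,-0.04,7,1,0,0,-0.02,7,1,0,0,0,7,1,0,0,0,7,1,0,0,0,7,0,0,0,0,7,0,0,0,0,7,0,0,0,0,7,0,0,0,0,7,0,0,0,0,7],
  "grip_force": 10
}}

```text
t: 11.42
tool_pos: [0.425, 0.0032, 0.2997]
orientation: [-3.129, -0.279, -0.002]
force: [0.4, 0.5, 0.4]
opening: 0.0293
```

>>> {"api": "jog_arm", "payload": {
  "commands": [0,0,0,0,7,0,0,0,0,7,0,0,0,0,7,0,0,0,0,7,0,0,0,0,7,0,0,0,0,7,0,0,0,0,7]
}}

```text
t: 12.0
tool_pos: [0.4251, 0.0032, 0.2997]
orientation: [-2.963, 1.044, -0.002]
force: [-1.0, 0.4, 0.1]
opening: 0.0463
```

```bash
python3 - <<'E'
from h import *
from plant import robot
q=np.load("pose.npy");go(robot,q,[12,-67.6,250],-50)
p=robot.read_camera("top");
c=proj(p,T(q,[0,0,60]))[0]
im=cv2.resize(p["img"],None,fx=4,fy=4,interpolation=cv2.INTER_CUBIC);c=(c*4).astype(int)
cv2.imwrite("pics/t3.png",im[c[1]-300:c[1]+300,c[0]-350:c[0]+350])
print(inv(q,unproj(p,(c+np.array([0,0]))/4,.055)), c)
p=robot.read_camera("scene");c=(proj(p,T(q,[0,0,60]))[0]*4).astype(int)
im=cv2.resize(p["img"],None,fx=4,fy=4,interpolation=cv2.INTER_CUBIC)
for a in ((-55,-22.5,55),(-55,22.5,55)):
    u=proj(p,T(q,a))[0]*4;cv2.circle(im,(int(u[0]),int(u[1])),3,(255,255,0),1)
cv2.imwrite("pics/s3.png",im[c[1]-300:c[1]+300,c[0]-350:c[0]+350])
E
```

```text
t 12.0 press now [-1.389e+02 -2.000e-01  2.997e+02] yaw -50.77 tilt [0.0012 0.0001] shift [ 0.1476 -0.0742  0.0499] F [-1.   0.4  0.1] open 0.0463 q6 0.56
turn -0.77
[0.72175961 0.32414598] [998 778]
```

View pics/s3.png

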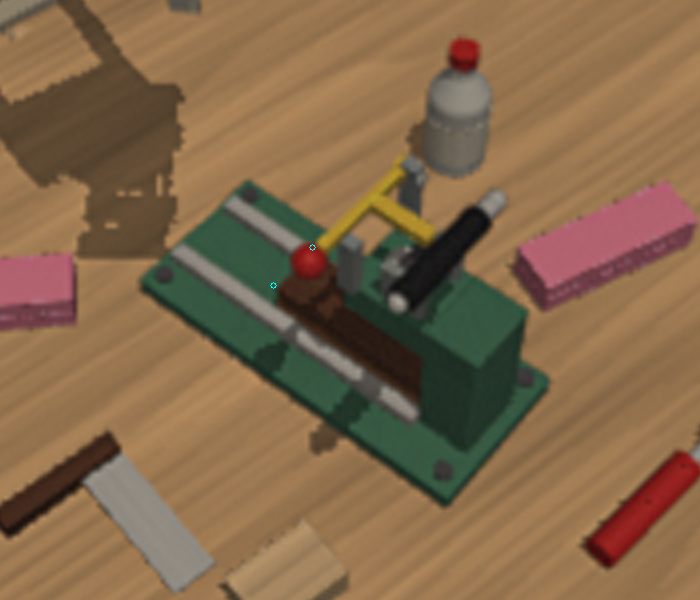

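View pics/t3.png

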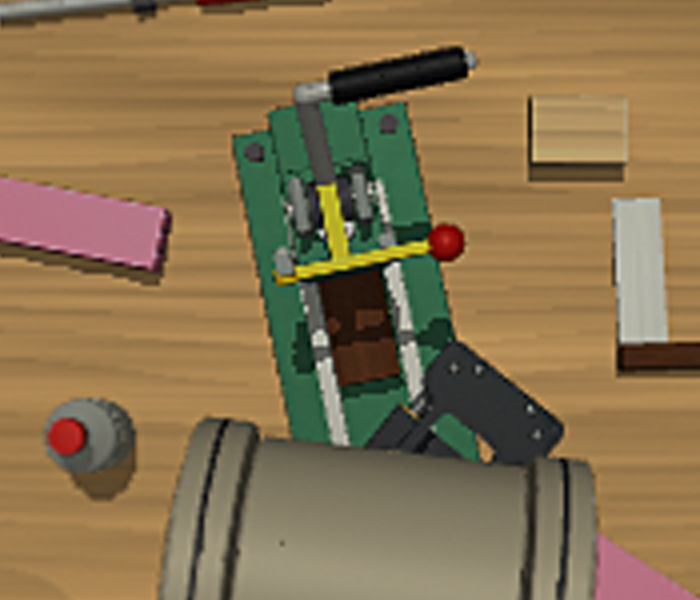

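>>> {"api": "jog_arm", "payload": {
  "commands": [0,0.0246,-0.0124,0,0,0,0.0246,-0.0124,0,0,0,0.0246,-0.0124,0,0,0,0.0246,-0.0124,0,0,0,0.0246,-0.0124,0,0,0,0.0246,-0.0124,0,0,0,0,0,0,0]
}}

```text
t: 12.68
tool_pos: [0.5894, -0.0314, 0.2968]
orientation: [2.968, -1.029, -0.003]
force: [-0.1, 0.5, -0.6]
opening: 0.0465
```

```bash
python3 - <<'E'
from h import *
from plant import robot
q=np.load("pose.npy");go(robot,q,[12,-67.6,250],-50)
for n in("wrist","scene"):
    p=robot.read_camera(n);im=p["img"].copy()
    for o in robot.pinpoint("knob",p)[:3]: print(n,o["position"][1]*512,o["position"][0]*384,o["score"])
    hsv=cv2.cvtColor(im,cv2.COLOR_BGR2HSV);m=((hsv[...,0]<6)|(hsv[...,0]>174))&(hsv[...,1]>170)&(hsv[...,2]>70)
    k,l,sx,c=cv2.connectedComponentsWithStats(m.astype(np.uint8));print([(c[i].round(1),sx[i]) for i in range(1,k) if sx[i,4]>30])
    print("pred",proj(p,T(q,knob(0))))
    for P,col in((knob(0),(255,255,0)),((15,35,195),(255,0,255)),(grip(0),(0,255,255))):
        u=proj(p,T(q,P))[0];cv2.circle(im,(int(u[0]),int(u[1])),2,col,-1)
    if n=="scene":
        u=proj(p,robot.read_state()["tool_pos"])[0];cv2.circle(im,(int(u[0]),int(u[1])),1,(255,255,255),-1)
        im=cv2.resize(im[120:270,180:350],None,fx=4,fy=4)
    cv2.imwrite(f"pics/{n}4.png",im)
E
```

```text
t 12.68 press now [ 14.7 -68.1 296.8] yaw -50.18 tilt [-0.0023  0.0003] shift [-0.0021  0.0017  0.0468] F [-0.1  0.5 -0.6] open 0.0465 q6 0.53
turn -0.18
wrist 252.2112 182.59199999999998 0.63
wrist 340.1216 93.1968 0.18
[(array([11.7, 53. ]), array([  0,  42,  26,  23, 509], dtype=int32)), (array([250.1, 183.9]), array([237, 171,  26,  26, 472], dtype=int32))]
pred [[248.12086618 182.45461684]]
scene 256.6144 201.71519999999998 0.55
[(array([292.4, 148.9]), array([289, 146,   7,   7,  42], dtype=int32)), (array([253.7, 201.2]), array([250, 197,   9,   9,  57], dtype=int32)), (array([337.3, 262.8]), array([323, 249,  29,  28, 273], dtype=int32))]
pred [[253.62990998 200.80807644]]
```

View pics/wrist4.png

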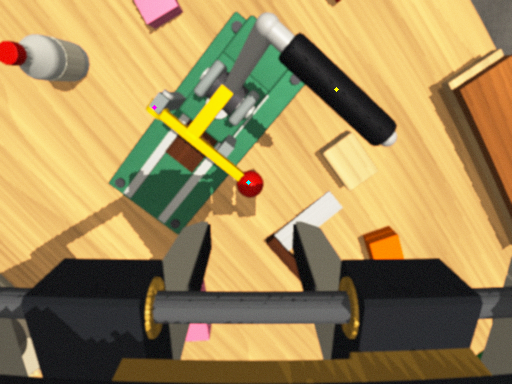

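View pics/scene4.png

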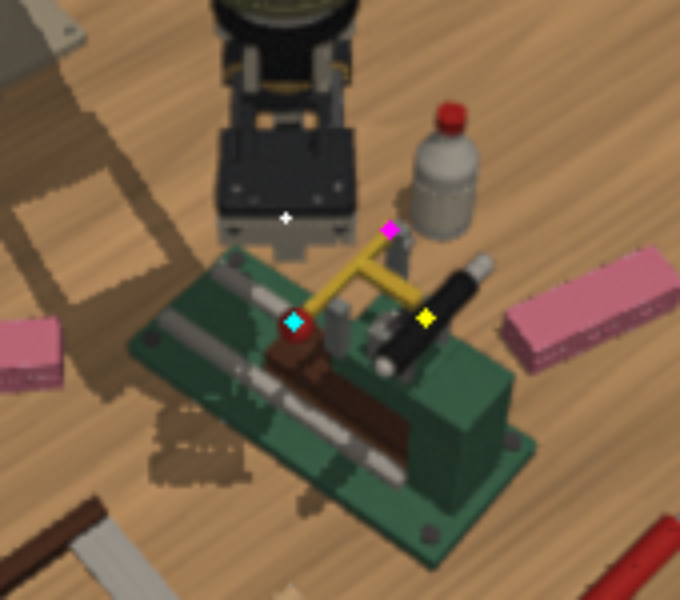

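>>> {"api": "jog_arm", "payload": {
  "commands": [0,-0.0012,0.0017,0.02,0,0,0,0,0.02,0,0,0,0,0.02,0,0,0,0,0.015,0,0,0,0,0,0,0,0,0,0,0]
}}

```text
t: 13.38
tool_pos: [0.5837, -0.0307, 0.225]
orientation: [2.967, -1.034, -0.001]
force: [-0.3, 0.2, 0.2]
opening: 0.0463
```

```bash
python3 - <<'E'
from h import *
from plant import robot
q=np.load("pose.npy");go(robot,q,[12,-67.6,188],-50)
p=robot.read_camera("wrist");cv2.imwrite("pics/w5.png",p["img"])
print(proj(p,T(q,knob(0))),proj(p,robot.read_state()["tool_pos"]))
E
```

```text
t 13.38 press now [  9.3 -66.3 225. ] yaw -50.36 tilt [-0.0004  0.0001] shift [ 0.0027 -0.0012  0.037 ] F [-0.3  0.2  0.2] open 0.0463 q6 0.53
turn -0.36
[[254.20115232 208.50473959]] [[251.32687728 235.85644016]]
```

View pics/w5.png

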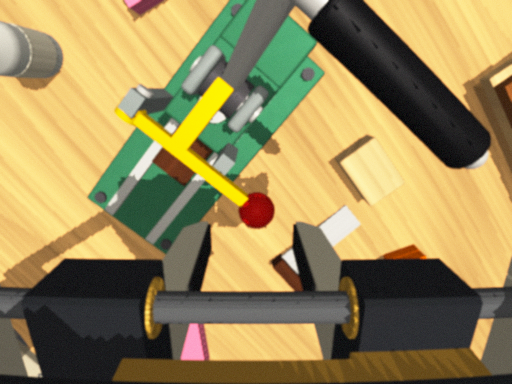

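>>> {"api": "jog_arm", "payload": {
  "commands": [0,0.0035,-0.0012,0,0,0,0,0,0.012,0,0,0,0,0.012,0,0,0,0,0.012,0,0,0,0,0,0,0,0,0,0,0]
}}

```text
t: 13.93
tool_pos: [0.587, -0.0321, 0.1866]
orientation: [2.966, -1.035, -0.005]
force: [-0.7, -0.2, -0.2]
opening: 0.0465
```

```bash
python3 - <<'E'
from h import *
from plant import robot
q=np.load("pose.npy");go(robot,q,[12,-67.6,188],-50)
p=robot.read_camera("wrist");cv2.imwrite("pics/w6.png",p["img"])
print(proj(p,T(q,knob(0))),proj(p,robot.read_state()["tool_pos"]))
p=robot.read_camera("scene");cv2.imwrite("pics/s6.png",cv2.resize(p["img"][120:270,180:350],None,fx=4,fy=4))
E
```

```text
t 13.93 press now [ 12.3 -68.3 186.6] yaw -50.43 tilt [-0.0035  0.0005] shift [-0.0007 -0.0002 -0.0014] F [-0.7 -0.2 -0.2] open 0.0465 q6 0.53
turn -0.43
[[248.36122813 235.31516243]] [[250.97020692 235.95458503]]
```

View pics/w6.png

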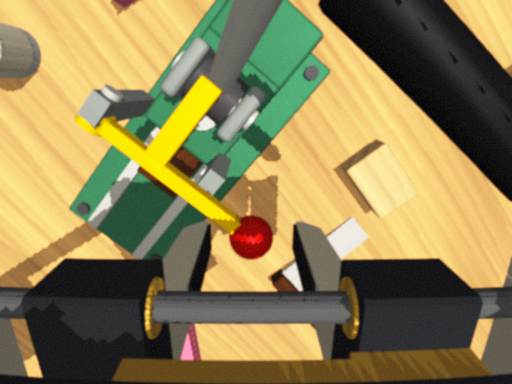

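View pics/s6.png

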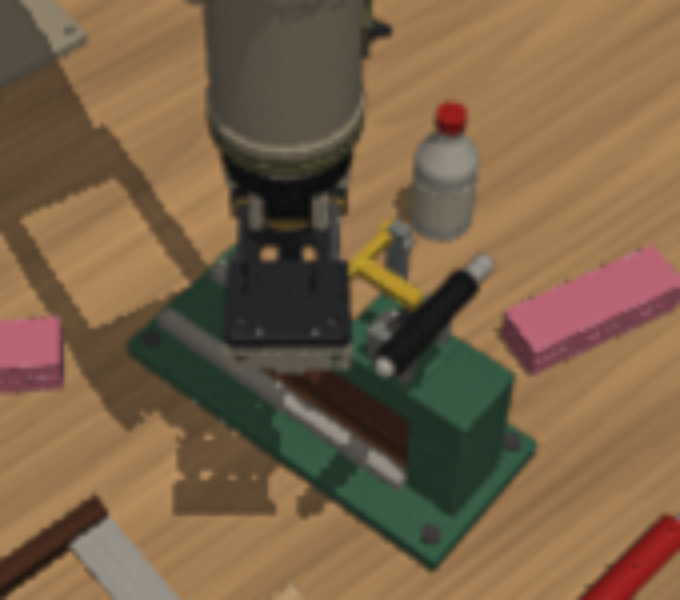

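>>> {"api": "jog_arm", "payload": {
  "commands": [0,0,0.0015,0,0,1,0,0,0,0,1,0,0,0,0,1,0,0,0,0,1,0,0,0,0,1,0,0,0,0],
  "grip_force": 10
}}

```text
t: 14.53
tool_pos: [0.5865, -0.0326, 0.1887]
orientation: [-2.966, 1.034, 0.003]
force: [-5.5, 3.4, 3.7]
opening: 0.0229
```

```bash
python3 - <<'E'
from h import *
from plant import robot
q=np.load("pose.npy");go(robot,q,[12,-67.6,188],-50)
p=robot.read_camera("wrist");cv2.imwrite("pics/w7.png",p["img"])
# arc path in tool-frame
th=np.radians(-50.4);d=np.array([np.cos(th),np.sin(th)]);ty=np.array([np.sin(th),-np.cos(th)])
prev=None
for c in np.r_[np.arange(0,2.21,.1)]:
    k=np.array(knob(c))
    if prev is not None:
        e=k-prev;print(round(c,2),[round(x/1000,4) for x in (d@e[:2],ty@e[:2],-e[2])])
    prev=k
E
```

```text
t 14.53 press now [ 11.6 -68.7 188.7] yaw -50.41 tilt [-0.0018  0.0014] shift [-0.0006 -0.001   0.0007] F [-5.5  3.4  3.7] open 0.0229 q6 0.53
turn -0.41
0.1 [np.float64(-0.0004), np.float64(-0.0003), np.float64(-0.01)]
0.2 [np.float64(-0.0012), np.float64(-0.001), np.float64(-0.0099)]
0.3 [np.float64(-0.0019), np.float64(-0.0016), np.float64(-0.0097)]
0.4 [np.float64(-0.0026), np.float64(-0.0022), np.float64(-0.0094)]
0.5 [np.float64(-0.0034), np.float64(-0.0028), np.float64(-0.009)]
0.6 [np.float64(-0.004), np.float64(-0.0033), np.float64(-0.0085)]
0.7 [np.float64(-0.0047), np.float64(-0.0039), np.float64(-0.008)]
0.8 [np.float64(-0.0052), np.float64(-0.0043), np.float64(-0.0073)]
0.9 [np.float64(-0.0058), np.float64(-0.0048), np.float64(-0.0066)]
1.0 [np.float64(-0.0063), np.float64(-0.0052), np.float64(-0.0058)]
1.1 [np.float64(-0.0067), np.float64(-0.0055), np.float64(-0.005)]
1.2 [np.float64(-0.007), np.float64(-0.0058), np.float64(-0.0041)]
1.3 [np.float64(-0.0073), np.float64(-0.006), np.float64(-0.0032)]
1.4 [np.float64(-0.0075), np.float64(-0.0062), np.float64(-0.0022)]
1.5 [np.float64(-0.0076), np.float64(-0.0063), np.float64(-0.0012)]
1.6 [np.float64(-0.0077), np.float64(-0.0064), np.float64(-0.0002)]
1.7 [np.float64(-0.0077), np.float64(-0.0064), np.float64(0.0008)]
1.8 [np.float64(-0.0076), np.float64(-0.0063), np.float64(0.0018)]
1.9 [np.float64(-0.0074), np.float64(-0.0061), np.float64(0.0028)]
2.0 [np.float64(-0.0072), np.float64(-0.0059), np.float64(0.0037)]
2.1 [np.float64(-0.0068), np.float64(-0.0057), np.float64(0.0046)]
2.2 [np.float64(-0.0064), np.float64(-0.0053), np.float64(0.0055)]
```

View pics/w7.png

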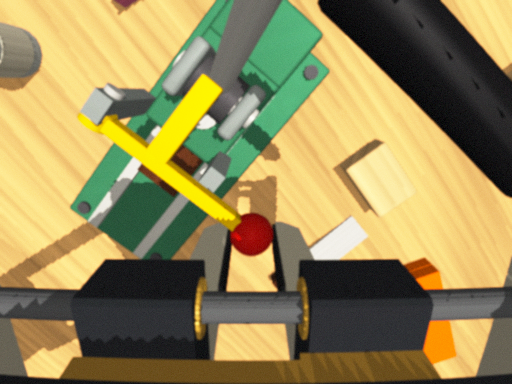

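>>> {"api": "jog_arm", "payload": {
  "commands": [1,-0.0004,-0.0003,-0.01,0,1,-0.0012,-0.001,-0.0099,0,1,-0.0019,-0.0016,-0.0097,0,1,-0.0026,-0.0022,-0.0094,0,1,0,0,0,0],
  "grip_force": 14
}}

```text
t: 15.0
tool_pos: [0.5851, -0.0244, 0.2302]
orientation: [-2.966, 1.034, 0.001]
force: [-7.0, 2.0, -1.0]
opening: 0.0231
```

```bash
python3 - <<'E'
from h import *
from plant import robot
q=np.load("pose.npy");go(robot,q,[12,-67.6,188],-50)
p=robot.read_camera("wrist");cv2.imwrite("pics/w8.png",p["img"])
E
```

```text
t 15.0 press now [ 12.  -60.4 230.2] yaw -50.38 tilt [-0.0005  0.001 ] shift [0.0056 0.0046 0.0422] F [-7.  2. -1.] open 0.0231 q6 0.54
turn -0.38
```

View pics/w8.png

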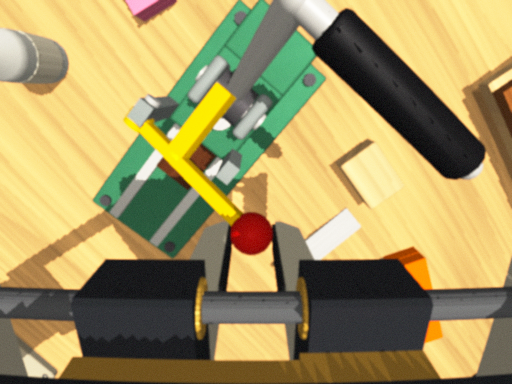

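Held and lifting. Continue the arc.

>>> {"api": "jog_arm", "payload": {
  "commands": [1,-0.0034,-0.0028,-0.009,0,1,-0.004,-0.0033,-0.0085,0,1,-0.0047,-0.0039,-0.008,0,1,-0.0052,-0.0043,-0.0073,0,1,-0.0058,-0.0048,-0.0066,0,1,-0.0063,-0.0052,-0.0058,0,1,0,0,0,0]
}}

```text
t: 15.63
tool_pos: [0.5785, 0.0132, 0.2756]
orientation: [-2.965, 1.033, -0.006]
force: [-0.7, -2.7, 4.8]
opening: 0.0231
```

```bash
python3 - <<'E'
from h import *
from plant import robot
q=np.load("pose.npy");go(robot,q,[12,-67.6,188],-50);print(knob(1.0))
p=robot.read_camera("wrist");cv2.imwrite("pics/w9.png",p["img"])
E
```

```text
t 15.63 press now [ 13.3 -22.3 275.6] yaw -50.36 tilt [0.0038 0.0001] shift [0.0338 0.0302 0.0876] F [-0.7 -2.7  4.8] open 0.0231 q6 0.6
turn -0.36
[15, np.float64(-19.03023058681398), np.float64(279.1470984807896)]
```

View pics/w9.png

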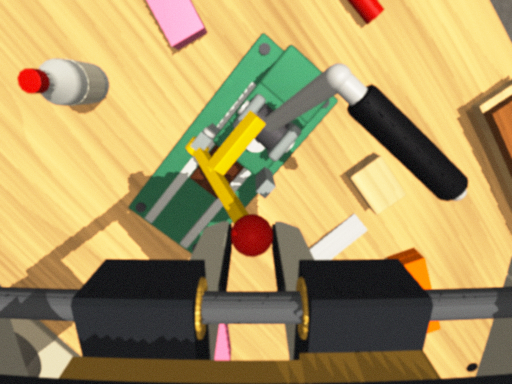

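>>> {"api": "jog_arm", "payload": {
  "commands": [1,-0.0067,-0.0055,-0.005,0,1,-0.007,-0.0058,-0.0041,0,1,-0.0073,-0.006,-0.0032,0,1,-0.0075,-0.0062,-0.0022,0,1,-0.0076,-0.0063,-0.0012,0,1,-0.0077,-0.0064,-0.0002,0,1,-0.0077,-0.0064,0.0008,0,1,-0.0076,-0.0063,0.0018,0,1,-0.0074,-0.0061,0.0028,0,1,-0.0072,-0.0059,0.0037,0,1,-0.0068,-0.0057,0.0046,0,1,0,0,0,0]
}}

```text
t: 16.68
tool_pos: [0.555, 0.1164, 0.2733]
orientation: [-2.966, 1.032, 0.005]
force: [1.2, 3.9, 2.7]
opening: 0.023
```

```bash
python3 - <<'E'
from h import *
from plant import robot
q=np.load("pose.npy");go(robot,q,[12,-67.6,188],-50);print(knob(2.1))
p=robot.read_camera("wrist");cv2.imwrite("pics/w10.png",p["img"])
E
```

```text
t 16.68 press now [ 11.7  83.6 273.3] yaw -50.32 tilt [-0.0026  0.0016] shift [0.1168 0.0963 0.085 ] F [1.2 3.9 2.7] open 0.023 q6 0.78
turn -0.32
[15, np.float64(85.48461045998576), np.float64(281.32093666488737)]
```

View pics/w10.png

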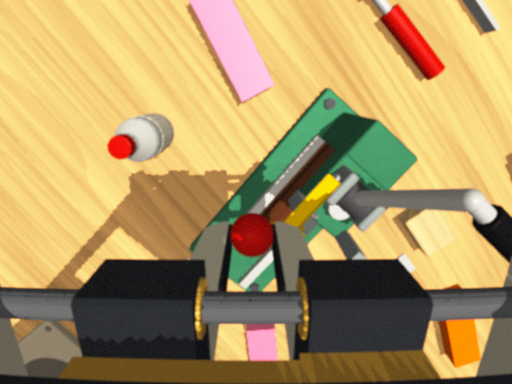

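>>> {"api": "jog_arm", "payload": {
  "commands": [-1,0,0,0,0,-1,0,0,0,0,-1,0,0,-0.01,0,-1,0,0,-0.03,0,-1,0,0,-0.03,0,-1,0,0,-0.01,0,-1,0,0,0,0]
}}

```text
t: 17.32
tool_pos: [0.5575, 0.1136, 0.3595]
orientation: [-2.963, 1.035, -0.009]
force: [0.4, -0.6, 0.1]
opening: 0.0646
```

```bash
python3 - <<'E'
from h import *
from plant import robot
q=np.load("pose.npy");go(robot,q,np.array(grip(0))+[0,0,70],0)
print(knob(2.75),grip(0))
for n in("wrist","scene"):
    p=robot.read_camera(n);im=p["img"].copy()
    for P,col in((knob(2.75),(255,255,0)),(grip(0),(0,255,255))):
        u=proj(p,T(q,P))[0];cv2.circle(im,(int(u[0]),int(u[1])),2,col,-1)
    cv2.imwrite(f"pics/{n}11.png",im if n=="wrist" else cv2.resize(im[120:270,180:350],None,fx=4,fy=4))
E
```

```text
t 17.32 press now [ 13.6  80.3 359.5] yaw -50.47 tilt [0.0063 0.0005] shift [0.1648 0.0129 0.02  ] F [ 0.4 -0.6  0.1] open 0.0646 q6 0.78
turn -50.47
[15, np.float64(127.43023786324636), np.float64(233.16609920523317)] [np.float64(108.67729278858131), -55, np.float64(270.13262425036066)]
```

View pics/wrist11.png

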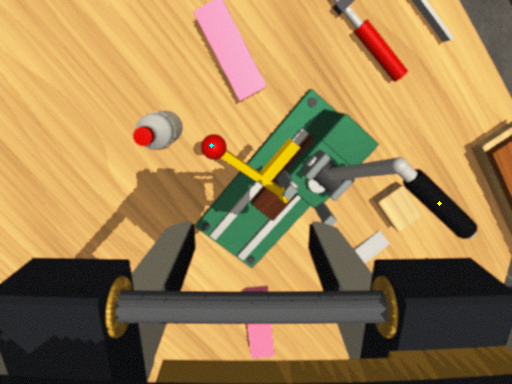

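View pics/scene11.png

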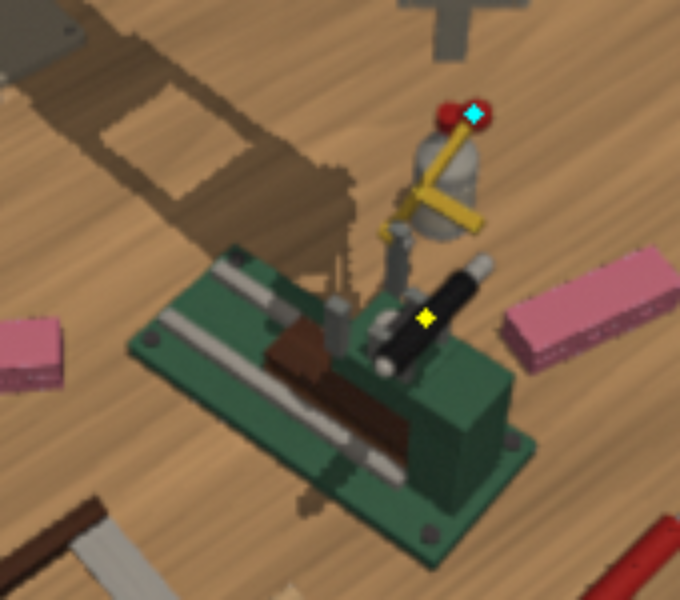

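>>> {"api": "jog_arm", "payload": {
  "commands": [-1,0.0206,0.0016,0,0,-1,0.0206,0.0016,0,0,-1,0.0206,0.0016,0,0,-1,0.0206,0.0016,0,0,-1,0.0206,0.0016,0,0,-1,0.0206,0.0016,0,0,-1,0.0206,0.0016,0,0,-1,0.0206,0.0016,0,0,-1,0,0,0,-6.3,-1,0,0,0,-6.3,-1,0,0,0,-6.3,-1,0,0,0,-6.3,-1,0,0,0,-6.3,-1,0,0,0,-6.3,-1,0,0,0,-6.3,-1,0,0,0,-6.3,-1,0,0,0,0]
}}

```text
t: 18.83
tool_pos: [0.6765, 0.0012, 0.3521]
orientation: [-3.123, -0.334, 0.007]
force: [-0.4, 0.7, -0.7]
opening: 0.0932
```

```bash
python3 - <<'E'
from h import *
from plant import robot
q=np.load("pose.npy");go(robot,q,np.array(grip(0))-[0,0,17],0)
p=robot.read_camera("wrist");im=p["img"].copy()
for P,col in((grip(0),(0,255,255)),(robot.read_state()["tool_pos"],(255,255,0))):
    u=proj(p,T(q,P) if col[0]==0 else P)[0];cv2.circle(im,(int(u[0]),int(u[1])),2,col,-1);print(u)
cv2.imwrite("pics/w12.png",im)
E
```

```text
t 18.83 press now [106.7 -54.2 352.1] yaw 0.26 tilt [-0.0043  0.0003] shift [0.0024 0.0009 0.099 ] F [-0.4  0.7 -0.7] open 0.0932 q6 -0.29
turn 0.26
[253.98145795 192.31330308]
[251.23189793 235.17268474]
```

View pics/w12.png

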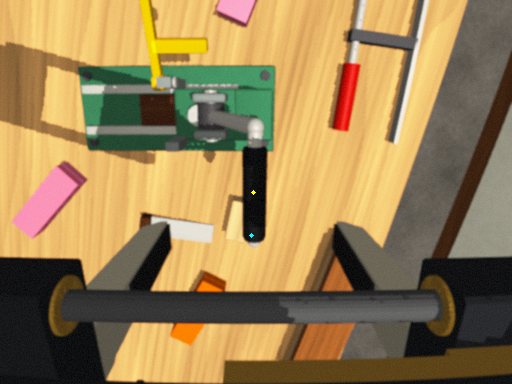

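>>> {"api": "jog_arm", "payload": {
  "commands": [-1,0.0025,0.001,0.02,0,-1,0,0,0.02,0,-1,0,0,0.02,0,-1,0,0,0.02,0,-1,0,0,0.017,0,-1,0,0,0,0],
  "grip_force": 25
}}

```text
t: 19.38
tool_pos: [0.6773, 0.0009, 0.2515]
orientation: [-3.124, -0.32, 0.014]
force: [-0.3, -0.4, -1.5]
opening: 0.093
```

```bash
python3 - <<'E'
from h import *
from plant import robot
q=np.load("pose.npy");go(robot,q,np.array(grip(0))-[0,0,17],0)
p=robot.read_camera("wrist");cv2.imwrite("pics/w13.png",p["img"])
E
```

```text
t 19.38 press now [107.4 -54.7 251.5] yaw -0.26 tilt [-0.0092  0.0006] shift [ 0.0013  0.0003 -0.0016] F [-0.3 -0.4 -1.5] open 0.093 q6 -0.28
turn -0.26
```

View pics/w13.png

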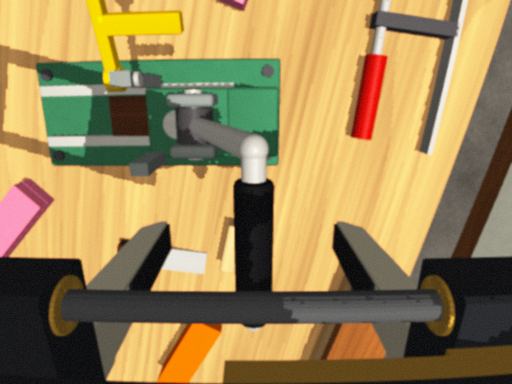

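>>> {"api": "jog_arm", "payload": {
  "commands": [1,0,0,0,0,1,0,0,0,0,1,0,0,0,0,1,0,0,0,0,1,0,0,0,0,1,0,0,0,0,1,0,0,0,0,1,0,0,0,0,1,0,0,0,0],
  "grip_force": 25
}}

```text
t: 20.18
tool_pos: [0.6799, 0.0008, 0.258]
orientation: [-3.125, -0.326, 0.0]
force: [0.1, -1.0, 0.0]
opening: 0.0377
```

```bash
python3 - <<'E'
from h import *
from plant import robot
q=np.load("pose.npy");go(robot,q,np.array(grip(0))-[0,0,17],0)
prev=None
for v in np.arange(0,1.11,.05):
    k=np.array(grip(v))
    if prev is not None: print(round(v,2),((k-prev)*[1,1,-1]/1000).round(4)[[0,2]])
    prev=k
E
```

```text
t 20.18 press now [110.  -55.3 258. ] yaw -0.03 tilt [-0.  0.] shift [-0.0013 -0.0003  0.0049] F [ 0.1 -1.   0. ] open 0.0377 q6 -0.28
turn -0.03
0.05 [-0.0058 -0.0023]
0.1 [-0.0059 -0.002 ]
0.15 [-0.006  -0.0017]
0.2 [-0.0061 -0.0014]
0.25 [-0.0062 -0.0011]
0.3 [-0.0062 -0.0008]
0.35 [-0.0062 -0.0005]
0.4 [-0.0062 -0.0002]
0.45 [-0.0062  0.0002]
0.5 [-0.0062  0.0005]
0.55 [-0.0062  0.0008]
0.6 [-0.0062  0.0011]
0.65 [-0.0061  0.0014]
0.7 [-0.006   0.0017]
0.75 [-0.0059  0.002 ]
0.8 [-0.0058  0.0023]
0.85 [-0.0057  0.0026]
0.9 [-0.0056  0.0029]
0.95 [-0.0054  0.0031]
1.0 [-0.0052  0.0034]
1.05 [-0.0051  0.0037]
1.1 [-0.0049  0.0039]
```

>>> {"api": "jog_arm", "payload": {
  "commands": [1,-0.001,0,0.004,0,1,0,0,0,0,1,0,0,0,0,1,0,0,0,0,1,0,0,0,0,1,0,0,0,0]
}}

```text
t: 20.68
tool_pos: [0.6785, 0.0007, 0.2533]
orientation: [-3.124, -0.326, 0.002]
force: [-1.3, 0.6, -4.4]
opening: 0.0193
```

>>> {"api": "jog_arm", "payload": {
  "commands": [1,-0.0058,0,-0.0023,0,1,-0.0059,0,-0.002,0,1,-0.006,0,-0.0017,0,1,-0.0061,0,-0.0014,0,1,-0.0062,0,-0.0011,0,1,-0.0062,0,-0.0008,0,1,0,0,0,0]
}}

```text
t: 21.27
tool_pos: [0.6422, -0.0068, 0.2628]
orientation: [-3.124, -0.326, 0.002]
force: [0.4, 1.9, -11.4]
opening: 0.0194
```

```bash
python3 - <<'E'
from h import *
from plant import robot
q=np.load("pose.npy");go(robot,q,np.array(grip(.3))-[0,0,17],0)
p=robot.read_camera("wrist");cv2.imwrite("pics/w14.png",p["img"])
E
```

```text
t 21.27 press now [ 71.4 -55.  262.8] yaw -0.03 tilt [-0.0014  0.0004] shift [0.001  0.     0.0005] F [  0.4   1.9 -11.4] open 0.0194 q6 -0.3
turn -0.03
```

View pics/w14.png

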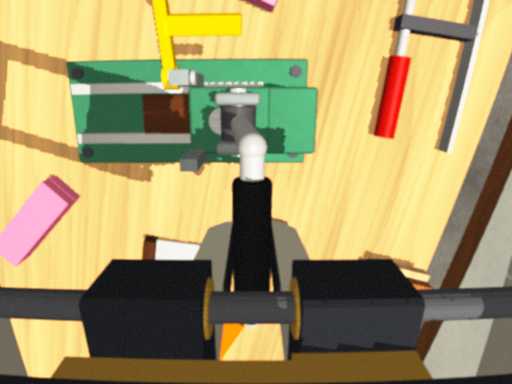

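>>> {"api": "jog_arm", "payload": {
  "commands": [1,-0.0062,0,0,0,1,-0.0062,0,0.0003,0,1,-0.0062,0,0.0004,0,1,-0.0062,0,0.0005,0,1,-0.0062,0,0.0008,0,1,-0.0062,0,0.0011,0,1,-0.0061,0,0.0014,0,1,-0.006,0,0.0017,0,1,-0.0059,0,0.002,0,1,0,0,0,0]
}}

```text
t: 22.15
tool_pos: [0.5893, -0.0181, 0.2559]
orientation: [-3.124, -0.326, -0.004]
force: [6.3, 4.8, -7.7]
opening: 0.0195
```

```bash
python3 - <<'E'
from h import *
from plant import robot
q=np.load("pose.npy");go(robot,q,np.array(grip(.75))-[0,0,17],0)
E
```

```text
t 22.15 press now [ 17.4 -55.  255.9] yaw -0.02 tilt [0.0024 0.0005] shift [-0.0003 -0.      0.0005] F [ 6.3  4.8 -7.7] open 0.0195 q6 -0.33
turn -0.02
```

>>> {"api": "jog_arm", "payload": {
  "commands": [1,-0.0058,0,0.0023,0,1,-0.0057,0,0.0026,0,1,-0.0056,0,0.0029,0,1,-0.0054,0,0.0031,0,1,-0.0052,0,0.0034,0,1,-0.0051,0,0.0037,0,1,0,0,0,0],
  "grip_force": 30
}}

```text
t: 22.73
tool_pos: [0.5611, -0.024, 0.241]
orientation: [-3.124, -0.327, -0.02]
force: [16.2, 9.2, -4.3]
opening: 0.0196
```

```bash
python3 - <<'E'
from h import *
from plant import robot
q=np.load("pose.npy");go(robot,q,np.array(grip(1.08))-[0,0,17],0)
p=robot.read_camera("wrist");cv2.imwrite("pics/w15.png",p["img"])
p=robot.read_camera("scene");cv2.imwrite("pics/s15.png",cv2.resize(p["img"][120:270,180:350],None,fx=4,fy=4))
E
```

```text
t 22.73 press now [-11.4 -55.1 241. ] yaw 0.02 tilt [0.0129 0.0014] shift [-0.0073 -0.0001  0.0057] F [16.2  9.2 -4.3] open 0.0196 q6 -0.35
turn 0.02
```

View pics/w15.png

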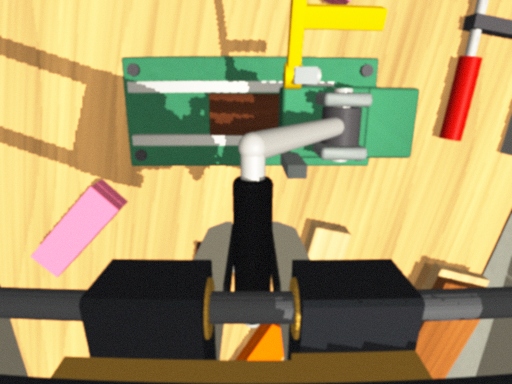

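View pics/s15.png

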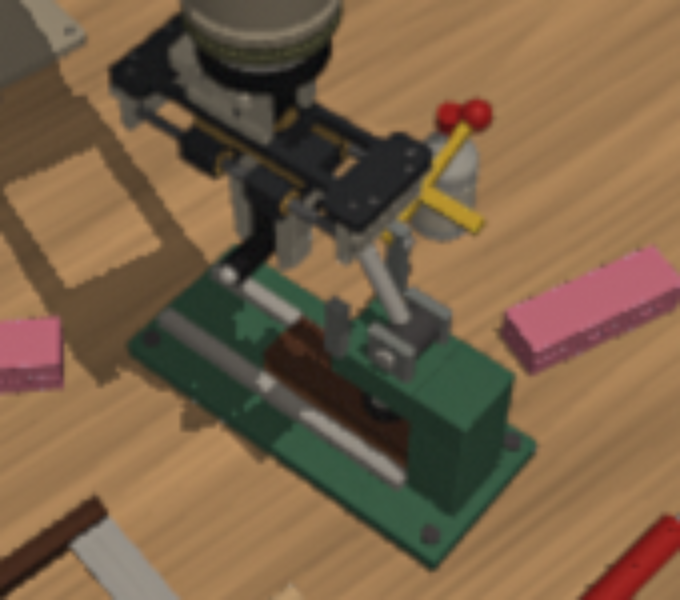

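>>> {"api": "jog_arm", "payload": {
  "commands": [1,-0.0025,0,0.002,0,1,-0.0025,0,0.002,0,1,0,0,0,0,1,0,0,0,0]
}}

```text
t: 23.17
tool_pos: [0.56, -0.0244, 0.24]
orientation: [3.124, 0.329, 0.034]
force: [27.3, 12.2, 4.4]
opening: 0.0195
```

```bash
python3 - <<'E'
from h import *
from plant import robot
q=np.load("pose.npy");go(robot,q,np.array(grip(1.08))-[0,0,17],0)
s=robot.read_state();print(s["wrist_torque"])
E
```

```text
t 23.17 press now [-12.6 -55.1 240. ] yaw 0.06 tilt [0.0217 0.0019] shift [-0.0061 -0.0001  0.0047] F [27.3 12.2  4.4] open 0.0195 q6 -0.35
turn 0.06
[ 2.03262742 -4.78432137  0.02097534]
```

```bash
python3 - <<'E'
from h import *
from plant import robot
q=np.load("pose.npy");go(robot,q,np.array(grip(1.08))-[0,0,17],0)
for n in("wrist","scene"):
    p=robot.read_camera(n);im=cv2.resize(p["img"],None,fx=4,fy=4,interpolation=cv2.INTER_CUBIC)
    for v,col in((1.0,(0,255,255)),(1.1,(255,255,0))):
        a=.4-v;Q=[(60+r*np.sin(a),0,155+r*np.cos(a)) for r in(0,125)]+[(60+125*np.sin(a),y,155+125*np.cos(a)) for y in(-15,-95)]
        u=(proj(p,T(q,np.array(Q)))*4+1.5).astype(np.int32);cv2.polylines(im,[u.reshape(-1,1,2)],False,col,1)
    cv2.imwrite(f"pics/{n}16.png",im[350:950,900:1500] if n=="wrist" else im[550:1050,750:1350])
E
```

```text
t 23.17 press now [-12.6 -55.1 240. ] yaw 0.06 tilt [0.0217 0.0019] shift [-0.0061 -0.0001  0.0047] F [27.3 12.2  4.4] open 0.0195 q6 -0.35
turn 0.06
```

View pics/wrist16.png

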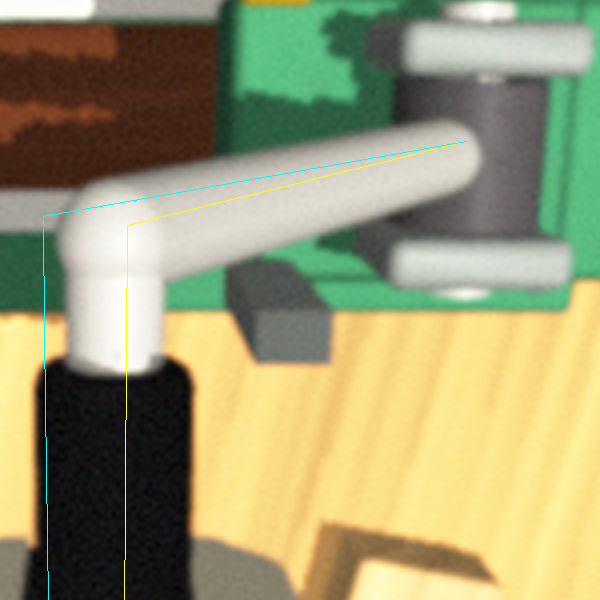

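View pics/scene16.png

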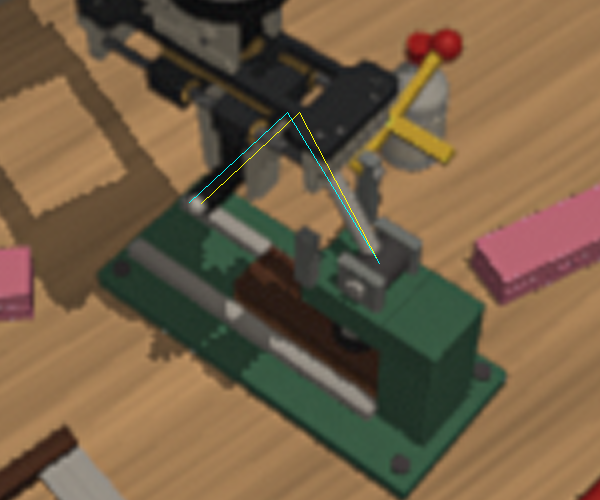

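>>> {"api": "jog_arm", "payload": {
  "commands": [1,0.001,0,-0.001,0,1,0,0,0,0,1,0,0,0,0,1,0,0,0,0,1,0,0,0,0,1,0,0,0,0]
}}

```text
t: 23.77
tool_pos: [0.5602, -0.0243, 0.2402]
orientation: [3.124, 0.328, 0.031]
force: [25.7, 11.5, 2.1]
opening: 0.0195
```

>>> {"api": "jog_arm", "payload": {
  "commands": [1,0,0,0,0,1,0,0,0,0,1,0,0,0,0,1,0,0,0,0,1,0,0,0,0,1,0,0,0,0,1,0,0,0,0,1,0,0,0,0]
}}

```text
t: 24.43
tool_pos: [0.5602, -0.0243, 0.2402]
orientation: [3.124, 0.328, 0.031]
force: [25.3, 11.0, 2.0]
opening: 0.019
```

```bash
python3 - <<'E'
from h import *
from plant import robot
q=np.load("pose.npy");go(robot,q,np.array(grip(1.08))-[0,0,17],0)
p=robot.read_camera("scene");im=p["img"]
cv2.imwrite("pics/s17.png",cv2.resize(im[150:300,200:350],None,fx=4,fy=4,interpolation=cv2.INTER_CUBIC))
E
```

```text
t 24.43 press now [-12.4 -55.1 240.2] yaw 0.06 tilt [0.0194 0.0017] shift [-0.0063 -0.0002  0.0049] F [25.3 11.   2. ] open 0.019 q6 -0.35
turn 0.06
```

View pics/s17.png

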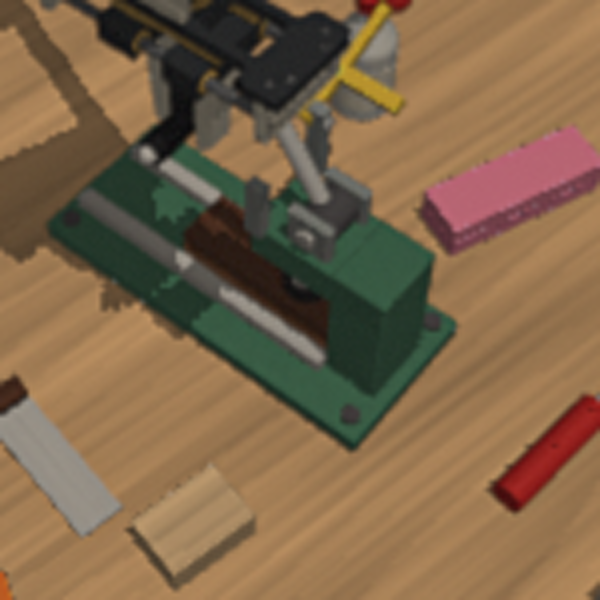

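```bash
python3 - <<'E'
from h import *
from plant import robot
print(robot.close_job());go(robot,np.load("pose.npy"),[0,0,0])
E
```

```text
the job is handed in; nothing more can be done
None
the job is handed in; nothing more can be done
```

I carried out all three steps in order and handed the job in at about 24.4 s with the gripper still holding the lever pulled. No verdict was reported.

- **Block:** I pushed it along the channel until it stopped hard against the column. The push force rose to about 17 N with no more travel, and the pictures show its near end about where it should be when home. The catch was still closed at that point.
- **Catch:** I took it by the red knob, carried it over to about 2.1 rad and released it. The pictures then showed it at its stop on the left, at about 2.75 rad.
- **Lever:** I gripped it by the black grip and pulled it forward. At hand-in the pad was seen on the block, the pull at the fingers was about 28 N, and it held steady.
- **Bystanders:** nothing came near the glue bottle, the try square or the offcut, and they look unmoved in the pictures.

**One check disagreed:** the lever stopped moving at about 1.02 rad by my measurement, from both the arm position and the wrist picture, not at its stated stop of 1.1. It also took more force than the stated 10 N or so. I did not find out why. My measurement may be slightly off, or something may have stopped the lever early. It is still above the required 0.95, by about 8 mm of travel at the grip. I could not measure the force between pad and block directly; by the stated spring it should be about 13 N.

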